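# Cam-lock the riser bar onto its plinth

### The job

Slide the loose wooden riser bar, stud first, straight in between the steel cheeks of the plinth until it meets the rubber buffers, so that the stud's head is inside the cam. Then turn the cam lever clockwise until the cam has drawn the bar fully home, flush against the plinth and firmly tight, but stop as soon as it goes firm: overtightening spoils the cam. Leave the cheeses lying about where they are.

Things in the scene. Friction and masses are not known exactly. Their poses are not given: they have to be found in the camera images.
- plinth: Light wooden end block of a cheese riser, screwed to the deck: 100 x 100 mm, 44 mm high. Origin: on the deck, under the cam's upright axis. Its joining face looks to its own -x, 44 mm from the origin. Two steel cheeks, 4 mm thick, 32 mm high, stand out from the face: straight for 40 mm, 49 mm apart inside, then flared outward for 17 mm; the bar has 1.5 mm to spare on each side.
- face (a point): Middle of the plinth's joining face, 23.5 mm above the deck, axes as the plinth's. Here a 15 mm wide slot, open at the top, lets the stud in. Two sprung rubber buffers, 30 mm apart, stand 3 mm proud of the face: they stop the bar softly about 3 mm short of flush (4 N at first touch, 16 N together when pressed flush).
- lever (a joint): Steel cam with its lever on the plinth; rad, 0 to 2.85, grows clockwise seen from above; stays where it is left. At 0 the lever points to the plinth's +y, at pi/2 to its +x. From 0 to 0.3, where it starts, the cam's mouth is open to the stud; from about 0.7 its curved slot takes the stud's head and draws it in by 5.5 mm per rad.
- cam_axis (a point): The cam's upright axis, 23.5 mm above the deck. The stud is screwed in more or less (+-2.4 mm, not measured), so the bar comes flush anywhere from 1.6 to 2.7 rad. Until then the post resists with up to about 4 N; then it climbs steeply, some 0.2 rad from flush to overtightened (90 N on the stud). A standing push of 6 to 8.5 N at the post is right.
- post (a point): Centre of the upright black post at the lever's end, 16 mm thick, from 53 to 93 mm above the deck, 55 mm from the cam's axis; this point is 75 mm above the deck. The black sleeve spins freely on its pin, so it can be held while it is led round in an arc.
- bar_grip (a point): Centre of the loose light wooden bar (150 long in x, 46 wide in y, 44 mm high, 0.24 to 0.42 kg), 22 mm above its underside. Joined, the bar lies flat on the deck in line with the plinth (same x direction), this point 119 mm from the plinth's origin on its -x side.
- bar_end (a point): Middle of the bar's +x end face, 23.5 mm above the underside, axes as the bar's. A steel stud sticks out here along +x: neck 8 mm thick, T head (upright pin 11 mm thick, 22 mm high), its tip about 32 mm out.
- wedge_white: Bystander: pale cheese wedge, 72 x 107 x 40 mm; origin under its centre. To be left where it is.
- scamorza_2: Bystander: small yellow pear-shaped cheese, 58 x 58 x 73 mm; origin under its centre. To be left where it is.
- truffle_slice: Bystander: small pale cheese wedge, 67 x 77 x 30 mm; origin under its centre. To be left where it is.
- caciotta_ball: Bystander: yellow cheese ball, 61 mm; origin under its centre. To be left where it is.
- smoked_brick: Bystander: small brown cheese brick, 53 x 82 x 38 mm; origin under its centre. To be left where it is.
- caciotta_small: Bystander: small pale round cheese, 101 x 97 x 46 mm; origin under its centre. To be left where it is.

How it is judged:
By the outcome, as a careful person would: the job done as asked, in the order asked, and still so for the second after the job is handed in, with the robot touching nothing.
It also fails if it takes over 64 s, if anything falls off the work surface, if the arm or the gripper's body presses on something with over 40 N, if the wrist force passes 120 N, or if a joint passes its speed limit or range.

### The arm

A 6-joint arm with a two-finger parallel gripper is mounted at the origin on a cart in front of the work surface, level with it; the furniture and walls round the work are solid. World frame = base frame: x ahead of the robot, y to its left, z up, the work surface at z = 0. Lengths are in m, angles in rad, forces in N, time in s.
With the tool pointing down it reaches from about 0.3 to 0.875 m from the base axis. Payload 6.4 kg.
Tool frame: the origin (TCP) lies midway between the tips of the shut fingers; the grasp point (between the pads) lies 19 mm behind it (ctrl.tcp_to_grasp is the distance from the TCP to the grasp point, in m); z points along the fingers, y is the direction in which the jaws open and shut (so a half turn about z gives the same grasp; the last joint's range is limited). The gripper opens to 85 mm and grips with 20 to 120 N. Pads are 22 mm wide; open, the fingers measure 114 mm over their backs; the gripper's body (76 mm by 85 mm) begins 54 mm behind the grasp point. The pads swing forward as they close: fully open they stand 13 mm farther back than shut.
Start: joints at [0.957, 0.181, 1.607, -0, 1.354, -0.206], TCP at [0.228, 0.528, 0.231] pointing down, gripper open.
Joint ranges: [-2.99, 2.99], [-0.89, 2.07], [0.3, 2.58], [-1.14, 4.28], [0, 2.63], [-3.12, 3.12]. Speed limits (rad/s): [2.57, 2.57, 3.01, 3.14, 3.14, 3.14].

### API

Orientations are given as a unit quaternion [w, x, y, z].
In Python, from bench import monitor, imaging, order, spotter, ctrl gives the robot as it stands.
- The arm moves only by the shell command python3 -m pendant 'ROWS'. ROWS is JSON, a list that holds one entry, the list of rows, each a list of 5 numbers: the shift along the world's x, y, z in mm, then the turn about the world's z in degrees, then the finger opening in mm, from 0 to 85.4. A call has 1 to 8 rows; each row shifts and turns the commanded pose from where the row before left it; what a row does not reach is not made up. A row lasts 1/8 s, in which the tool goes at most 62.5 mm and 10.7 degrees, less where a joint would pass 70% of its speed; a pose out of reach is approached as far as the arm can. A call with a gripper value outside its range is refused whole. The fingers move at their own pace and stop on an object; the grip force is fixed at half the most. Time passes only in rows, so rows that do not move let the fingers close. It gives the time, the measured TCP pose, the force and the opening at its end, in the units of the state.
- monitor.get_obs(): the state, without advancing time (a new reading comes with each control period).
- imaging.camera(name): name is "side" or "top" or "wrist"; returns a dict with "img" (400x640x3 uint8, red, green, blue), "vfov" (degrees; the focal length in pixels is half the picture's height over the tangent of half this angle, whatever the lens; pixels are square), "cx", "cy" (the principal point, pixels), "origin" and "orientation" of the camera in the world. Camera axes: x right, y down, z forward; pixel columns grow to the right and rows downward; lengths in m; the calibration is good to about 2 mm. A picture is of the moment at which its call begins. There is no depth.
- order.hand_in(): hands the job in, once; it reports no verdict.
Trained networks look in the newest picture that a camera, given by its name, has taken for a name from the list of things; names that differ only in an ending like _2 or _b are one class to them, and where a whole thing is asked for, a point or a joint stands for the part that bears it (a point fixed in the world has none). Each returns a list of dicts, best first, with "confidence" (0 to 1); they miss things now and then, are a little off and sometimes report something else, mostly with a low value. They report only what shows in the picture. A call takes as long as a camera call.
- spotter.recognise(camera, thing): "at" ([x, y, z] in m, in the coordinates of the camera as it stood for that picture, good to about 4 mm: the middle of the surface that is visible of it).
- spotter.tip_of(camera, thing): "at" ([x, y, z] in m, in the coordinates of the camera as it stood for that picture, good to about 4 mm: a listed point, or the origin of a listed thing).
The state is a dict: "time_s": time; "q": joint angles; "dq": joint speeds; "joint_efforts": joint torques, N m; "eef_pos": TCP position; "eef_rot": TCP orientation; "wrist_force": force on the tool from outside, world axes, zero at the start; "torque": the same for the moment, N m; "opening": opening from 0.0 (shut) to 1.0 (fully open).
Only numpy, scipy, OpenCV 4.12 (cv2) and the standard library are available. Lean on these libraries where they do the work, as an engineer would, in place of code of your own. Each camera call takes 0.05 s, during which the arm holds its last target. There are 200 camera calls.

## Working session

There is one attempt and no reset: what is moved stays moved. The work goes in short steps, Python scripts to look and compute and a shell command to move; the robot and the scene stay as the last step left them, time stands still between calls to the robot, and variables do not carry over. Pictures are saved under pics/ and viewed, about 8 in all and at most 12, crops included, and the job is handed in when it is done.

```bash
mkdir -p pics
cat > h.py <<'E'
import numpy as np, cv2
from scipy.spatial.transform import Rotation as R
from bench import monitor, imaging, order, spotter, ctrl
def rot(q): return R.from_quat([q[1],q[2],q[3],q[0]])
def world(c,p): return rot(c["orientation"]).apply(p)+np.array(c["origin"])
def proj(c,P):
    p=rot(c["orientation"]).inv().apply(np.array(P)-np.array(c["origin"])); h=c["img"].shape[0]
    f=h/2/np.tan(np.radians(c["vfov"])/2); return np.array([c["cx"]+f*p[...,0]/p[...,2], c["cy"]+f*p[...,1]/p[...,2]]).T
def ray(c,u,v,z):
    h=c["img"].shape[0]; f=h/2/np.tan(np.radians(c["vfov"])/2)
    d=rot(c["orientation"]).apply([(u-c["cx"])/f,(v-c["cy"])/f,1]); o=np.array(c["origin"])
    return o+d*(z-o[2])/d[2]
def save(c,n): cv2.imwrite(f"pics/{n}.png",c["img"][:,:,::-1])
E
python3 - <<'E'
from h import *
np.set_printoptions(precision=4,suppress=True)
o=monitor.get_obs(); print(o["time_s"],o["eef_pos"],o["eef_rot"],o["opening"],ctrl.tcp_to_grasp)
ims=[]
for cam in ["top","side"]:
    c=imaging.camera(cam); save(c,cam+"0"); print(cam,c["vfov"],c["origin"],c["orientation"])
    for t in ["plinth","face","cam_axis","post","bar_grip","bar_end","wedge_white","scamorza_2","truffle_slice","caciotta_ball","smoked_brick","caciotta_small"]:
        r=spotter.tip_of(cam,t)[:2]
        for d in r:
            w=world(c,d["at"]); print(t,round(d["confidence"],2),w,proj(c,w).round())
E
```

```text
0.0 [0.2277 0.5274 0.2304] [-0.0004  0.2025  0.9793 -0.0008] 0.9975253545174219 0.0187
top 42.64815235051406 [ 0.2748 -0.0335  1.4772] [ 0.0635 -0.6954  0.7125 -0.0687]
plinth 0.57 [ 0.5777 -0.0328  0.0037] [315. 186.]
plinth 0.4 [ 0.6603 -0.2955  0.0008] [403. 157.]
face 0.95 [ 0.5372 -0.0299  0.0239] [315. 199.]
cam_axis 0.9 [ 0.5773 -0.0361  0.0234] [317. 185.]
post 0.93 [0.5905 0.0148 0.0774] [298. 177.]
bar_grip 0.67 [0.4859 0.1843 0.0238] [240. 218.]
bar_grip 0.27 [ 0.6578 -0.2985 -0.0002] [404. 158.]
bar_end 0.74 [0.5574 0.1986 0.0247] [235. 194.]
wedge_white 0.7 [ 0.4296 -0.3541 -0.0006] [428. 234.]
wedge_white 0.34 [0.5907 0.0128 0.0759] [299. 177.]
scamorza_2 0.72 [ 0.5883 -0.2479  0.0012] [388. 181.]
scamorza_2 0.3 [0.5609 0.2002 0.0236] [235. 193.]
truffle_slice 0.76 [ 0.7221 -0.0204 -0.0006] [310. 140.]
caciotta_ball 0.58 [ 0.6604 -0.2982  0.0023] [404. 157.]
smoked_brick 0.58 [ 0.3604 -0.2942  0.0049] [409. 259.]
caciotta_small 0.79 [0.7003 0.1144 0.0035] [265. 147.]
caciotta_small 0.36 [0.5938 0.0149 0.0778] [298. 176.]
side 50.65083270931317 [0.5145 0.9184 0.4365] [ 0
[... 316 characters left out ...]
263.]
bar_grip 0.8 [0.4847 0.1814 0.0181] [344. 274.]
bar_grip 0.7 [ 0.5766 -0.0384  0.0263] [305. 225.]
bar_end 0.75 [0.4839 0.1865 0.0189] [344. 275.]
bar_end 0.7 [0.5573 0.2015 0.0215] [307. 276.]
wedge_white 0.81 [ 0.4272 -0.3561 -0.0019] [359. 196.]
wedge_white 0.34 [ 0.6596 -0.2976 -0.0016] [284. 199.]
scamorza_2 0.7 [ 0.5816 -0.25   -0.0041] [309. 206.]
scamorza_2 0.46 [ 0.7178 -0.0177 -0.0016] [247. 236.]
truffle_slice 0.77 [ 0.7174 -0.0202 -0.0034] [248. 237.]
caciotta_ball 0.82 [ 0.6597 -0.3001 -0.0026] [284. 199.]
smoked_brick 0.82 [ 0.3639 -0.2968 -0.0015] [381. 203.]
smoked_brick 0.62 [ 0.573  -0.0392 -0.0013] [307. 235.]
caciotta_small 0.84 [ 0.6986  0.1083 -0.0028] [245. 261.]
```

View pics/top0.png

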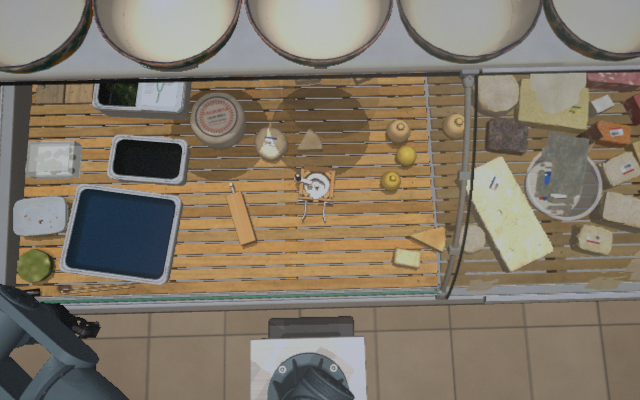

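View pics/side0.png

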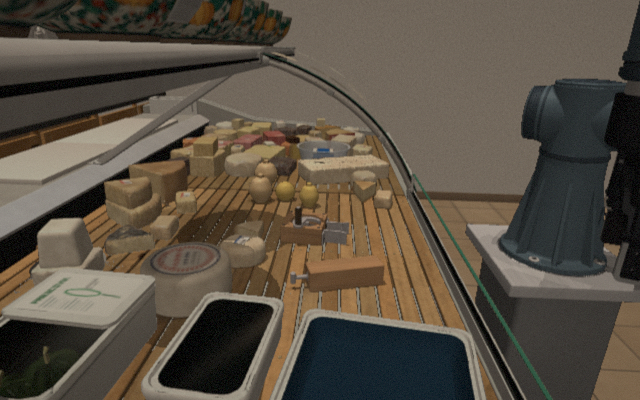

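The top view shows the bar (pixels 228–256, 185–245), the plinth with its cheeks towards the robot (295–335, 165–222) and the post at about (298, 177). The side view agrees, and both match the networks' positions. I'll move above the bar next for a closer look.

```bash
python3 -m pendant '[[[30,-43,0,4.5,85],[30,-43,0,4.5,85],[30,-43,0,4.5,85],[30,-43,0,4.5,85],[30,-43,0,4.5,85],[30,-43,0,4.5,85],[30,-43,0,4.5,85],[30,-43,0,4.5,85]]]'
python3 -m pendant '[[[0,0,0,0,85],[0,0,0,0,85]]]'
python3 - <<'E'
from h import *
np.set_printoptions(precision=4,suppress=True)
o=monitor.get_obs(); print(o["time_s"],o["eef_pos"],R.from_quat(np.roll(o["eef_rot"],-1)).as_matrix()[:,1])
c=imaging.camera("wrist"); save(c,"wrist0"); print(c["vfov"],c["origin"],c["orientation"])
for t in ["plinth","face","cam_axis","post","bar_grip","bar_end"]:
    for d in spotter.tip_of("wrist",t)[:2]:
        w=world(c,d["at"]); print(t,round(d["confidence"],2),w,proj(c,w).round())
E
```

```text
time_s: 2.3
eef_pos: [0.469, 0.1824, 0.2316]
eef_rot: [0.0, -0.111, 0.994, 0.0]
wrist_force: [0.8, -0.1, 0.6]
opening: 0.995
time_s: 2.55
eef_pos: [0.4678, 0.184, 0.2312]
eef_rot: [-0.0, -0.109, 0.994, 0.0]
wrist_force: [-0.8, 0.2, 0.5]
opening: 0.996
2.55 [0.4678 0.184  0.2312] [-0.2174  0.9761  0.0004]
62.39450135351683 [0.3925 0.1657 0.3737] [0.0943 0.6186 0.7712 0.1168]
plinth 0.91 [ 0.5742 -0.0385 -0.0035] [124. 207.]
face 0.83 [ 0.5334 -0.0336  0.0218] [117. 182.]
cam_axis 0.85 [ 0.5721 -0.0356  0.025 ] [112. 214.]
post 0.58 [0.5944 0.0128 0.0749] [130. 262.]
bar_grip 0.79 [0.4885 0.1795 0.0242] [314. 184.]
bar_end 0.94 [0.5586 0.2023 0.024 ] [321. 245.]
```

View pics/wrist0.png

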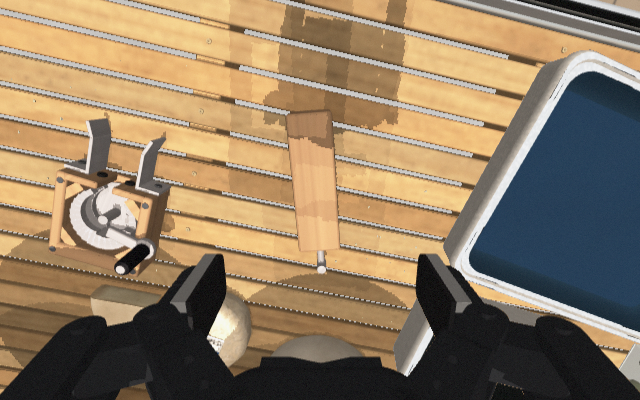

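The wrist view shows the bar's top with corners near (289,114), (331,109), (340,248) and (301,250). The stud is at (321,265), the plinth spans 50–168 × 170–275, and the tray on the right is clear of the fingers.

Run:
```python
from h import *
np.set_printoptions(precision=4,suppress=True)
c=imaging.camera("wrist")
P=[ray(c,u,v,.044)[:2] for u,v in [(289,114),(331,109),(340,248),(301,250)]]
print(np.array(P),np.mean(P,0)); a=(P[2]+P[3]-P[0]-P[1])/2; print(np.linalg.norm(a),np.degrees(np.arctan2(a[1],a[0])),np.linalg.norm(P[1]-P[0]))
print("stud",ray(c,321,265,.0345))
cv2.imwrite("pics/plinth1.png",cv2.resize(c["img"][90:300,20:200,::-1],None,fx=4,fy=4,interpolation=cv2.INTER_CUBIC)[:,:,:][:840][120:720])
```

```text
[[0.4192 0.1404]
 [0.4056 0.1792]
 [0.5478 0.2228]
 [0.5597 0.1814]] [0.4831 0.1809]
0.1475587106408886 16.653621167350817 0.04105439919219796
stud [0.5781 0.2082 0.0345]
```

View pics/plinth1.png

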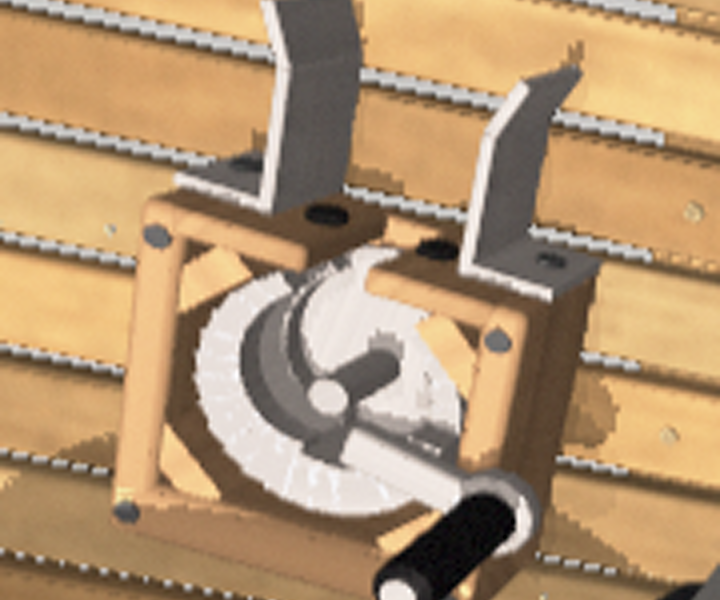

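The enlarged crop shows three plinth top screws at full-frame pixels (59,179), (144.5,205) and (52,248). The cheek top edges run (86,172)→(91,137) and (137,187)→(142,154).

Run:
```python
from h import *
np.set_printoptions(precision=4,suppress=True)
c=imaging.camera("wrist")
f=lambda x,y,z: ray(c,20+x/4,120+y/4,z)[:2]
S=[f(157,236,.044),f(498,341,.044),f(127,511,.044)]
d=S[1]-S[0]; print("front screws dist, yaw",np.linalg.norm(d),np.degrees(np.arctan2(d[1],d[0]))-90)
d=S[2]-S[0]; print("side",np.linalg.norm(d),np.degrees(np.arctan2(d[1],d[0])))
print("centre",(S[1]+S[2])/2, "front mid",(S[0]+S[1])/2)
L=[f(265,208,.032),f(283,70,.032)];Q=[f(470,268,.032),f(488,135,.032)]
for a,b in (L,Q): d=a-b; print("cheek",a,b,np.linalg.norm(d),np.degrees(np.arctan2(d[1],d[0])))
print("chan",(L[0]+Q[0])/2,(L[1]+Q[1])/2,np.linalg.norm(L[0]-Q[0]))
print("post top",f(397,590,.093),"post",f(500,515,.053),"axis screw",f(330,397,.06))
o=monitor.get_obs(); print(o["time_s"],o["eef_pos"])
```

```text
front screws dist, yaw 0.0882609509291605 -6.243395630821425
side 0.08266709623724414 -6.174410232351311
centre [ 0.5813 -0.0391] front mid [ 0.5402 -0.0347]
cheek [ 0.5264 -0.0594] [ 0.4881 -0.0553] 0.03845508183940717 -6.027715938299528
cheek [ 0.5312 -0.0052] [ 0.4936 -0.0027] 0.03765702823032485 -3.772856412560267
chan [ 0.5288 -0.0323] [ 0.4909 -0.029 ] 0.054340148247819825
post top [0.5913 0.013 ] post [0.5906 0.0172] axis screw [ 0.5623 -0.024 ]
3.0 [0.4678 0.1843 0.2314]
```

```bash
python3 -m pendant '[[[3,-7,-40,3,85],[0,0,-50,0,85],[0,0,-50,0,85],[0,0,-40,0,85],[0,0,-25,0,85],[0,0,-14,0,85],[0,0,0,0,85],[0,0,0,0,85]]]'
python3 -m pendant '[[[0,0,0,0,30],[0,0,0,0,30],[0,0,0,0,30],[0,0,0,0,30],[0,0,0,0,30],[0,0,0,0,30]]]'
python3 - <<'E'
from h import *
np.set_printoptions(precision=4,suppress=True)
o=monitor.get_obs(); y=rot(o["eef_rot"]).as_matrix()[:,1]; print(o["time_s"],o["eef_pos"],np.degrees(np.arctan2(y[1],y[0]))-90,o["opening"])
c=imaging.camera("wrist"); save(c,"wrist1")
for t in ["bar_grip","bar_end"]:
    for d in spotter.tip_of("wrist",t)[:2]:
        w=world(c,d["at"]); print(t,round(d["confidence"],2),w,proj(c,w).round())
E
```

```text
time_s: 4.0
eef_pos: [0.4721, 0.177, 0.0134]
eef_rot: [0.001, -0.136, 0.991, -0.0]
wrist_force: [0.0, 0.4, 0.6]
opening: 0.997
time_s: 4.75
eef_pos: [0.4718, 0.1769, 0.0133]
eef_rot: [0.001, -0.136, 0.991, -0.0]
wrist_force: [-2.0, -0.5, 6.5]
opening: 0.527
4.75 [0.4718 0.1769 0.0133] 15.64341838215286 0.5271732975078486
bar_grip 0.91 [0.4913 0.1798 0.0228] [318. 307.]
```

View pics/wrist1.png

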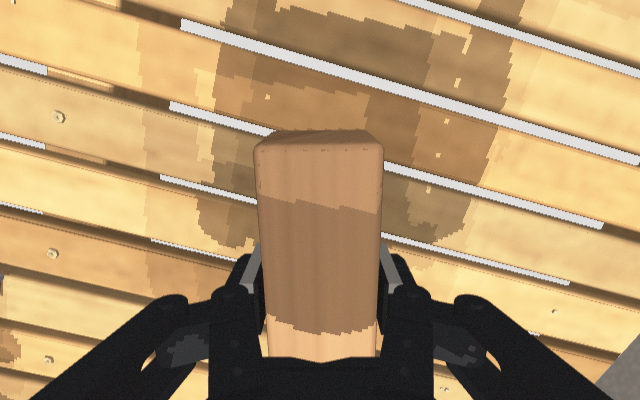

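The bar is held squarely at an opening of about 45 mm, with its rear top edge near row 147 and columns 256–383. I'll lift it, carry it and turn it to the plinth's yaw.

```bash
python3 - <<'E'
from h import *
c=imaging.camera("wrist"); o=monitor.get_obs()
e=[ray(c,u,147,.044) for u in (257,382)]; m=(e[0]+e[1])/2; print(e,np.linalg.norm(m[:2]-np.array(o["eef_pos"])[:2]))
x=ray(c,319,300,.044)-m; print(np.degrees(np.arctan2(x[1],x[0])))
E
python3 -m pendant '[[[0,0,25,0,30],[0,0,25,0,30],[-16,-32,0,-3.6,30],[-16,-32,0,-3.6,30],[-16,-32,0,-3.6,30],[-16,-33,0,-3.6,30],[-16,-33,0,-3.6,30],[-16,-33,0,-3.6,30]]]'
python3 -m pendant '[[[0,0,0,0,30],[0,0,0,0,30]]]'
python3 - <<'E'
from h import *
np.set_printoptions(precision=4,suppress=True)
o=monitor.get_obs(); y=rot(o["eef_rot"]).as_matrix()[:,1]; print(o["time_s"],o["eef_pos"],np.degrees(np.arctan2(y[1],y[0]))-90,o["opening"])
for cam in ["top","side"]:
    c=imaging.camera(cam); save(c,cam+"2")
    for t in ["bar_grip","bar_end","face","cam_axis","post"]:
        for d in spotter.tip_of(cam,t)[:1]:
            w=world(c,d["at"]); print(cam,t,round(d["confidence"],2),w,proj(c,w).round())
    if cam=="top": a=cv2.resize(c["img"][140:240,250:400,::-1],(720,480),interpolation=cv2.INTER_CUBIC); cv2.imwrite("pics/c2.png",a)
E
```

```text
[array([0.42043105, 0.13867615, 0.044     ]), array([0.40901437, 0.17947343, 0.044     ])] 0.05983861668579227
15.385162057505056
time_s: 5.95
eef_pos: [0.374, -0.0189, 0.0621]
eef_rot: [-0.0, 0.053, 0.999, 0.0]
wrist_force: [0.4, 0.4, -2.3]
opening: 0.527
time_s: 6.2
eef_pos: [0.375, -0.018, 0.0623]
eef_rot: [0.0, 0.052, 0.999, 0.0]
wrist_force: [1.0, -0.5, -2.9]
opening: 0.529
6.2 [ 0.375  -0.018   0.0623] -5.989819357398602 0.5292868804565116
top bar_end 0.73 [ 0.4666 -0.0275  0.0735] [314. 221.]
top face 0.61 [ 0.5363 -0.0256  0.025 ] [313. 199.]
top cam_axis 0.63 [ 0.577  -0.0353  0.004 ] [316. 187.]
top post 0.81 [0.5929 0.0161 0.0781] [298. 176.]
side bar_grip 0.7 [ 0.5792 -0.2502 -0.0028] [310. 206.]
side bar_end 0.91 [ 0.4643 -0.0278  0.07  ] [352. 212.]
side face 0.82 [ 0.5317 -0.0299  0.0241] [324. 228.]
side cam_axis 0.95 [ 0.5764 -0.0394  0.0247] [306. 225.]
side post 0.62 [0.5933 0.0138 0.07  ] [297. 216.]
```

View pics/side2.png

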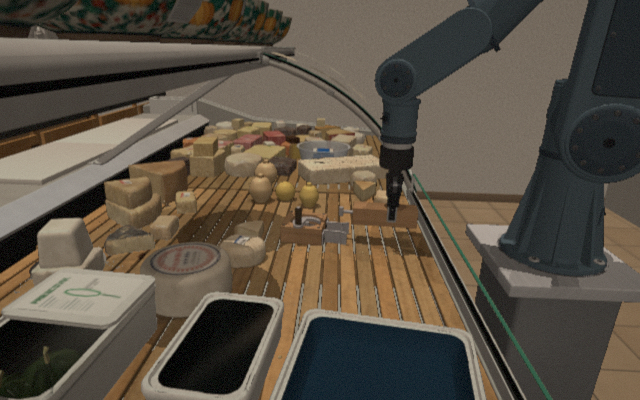

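The side view shows the held bar level in front of the plinth, with the stud at about (345,210) pointing at the cheeks (325–350, 225–240). I'll nudge it 1 mm in y, lower it, and slide it in gently while watching the forces.

```bash
python3 -m pendant '[[[0,1,-20,0,30],[0,0,-20,0,30],[0,0,-8.3,0,30],[0,0,0,0,30]]]'
python3 -m pendant '[[[8,-0.84,0,0,30],[8,-0.84,0,0,30],[0,0,0,0,30]]]'
python3 - <<'E'
from h import *
c=imaging.camera("side"); save(c,"side3"); cv2.imwrite("pics/c3.png",cv2.resize(c["img"][190:260,260:400,::-1],(800,400),interpolation=cv2.INTER_CUBIC))
E
```

```text
time_s: 7.3
eef_pos: [0.3751, -0.0171, 0.014]
eef_rot: [-0.0, 0.052, 0.999, 0.0]
wrist_force: [1.0, -0.1, -2.8]
opening: 0.528
time_s: 7.68
eef_pos: [0.3924, -0.0192, 0.0144]
eef_rot: [0.001, 0.052, 0.999, -0.0]
wrist_force: [-0.6, -0.4, -3.6]
opening: 0.528
```

View pics/c3.png

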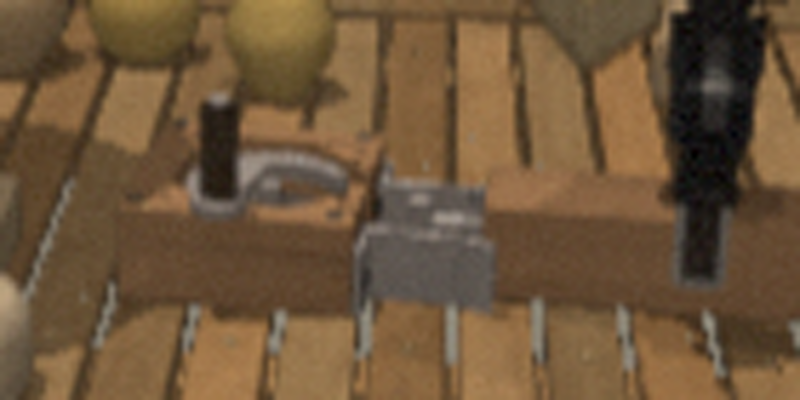

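The crop shows the bar's front end just inside the flared cheeks (crop x ≈ 490) and flat to the deck, with the gripper clear behind. I'll keep sliding it in short steps.

```bash
for i in 1; do python3 -m pendant '[[[4,-0.42,-0.3,0,30],[4,-0.42,0,0,30],[0,0,0,0,30]]]'
python3 -m pendant '[[[4,-0.42,0,0,30],[4,-0.42,0,0,30],[0,0,0,0,30]]]'
python3 -m pendant '[[[4,-0.42,0,0,30],[4,-0.42,0,0,30],[0,0,0,0,30]]]'; done; python3 -c "
from h import *
o=monitor.get_obs();print(o['torque'])"
```

```text
time_s: 8.1
eef_pos: [0.3994, -0.0198, 0.0138]
eef_rot: [0.0, 0.052, 0.999, -0.0]
wrist_force: [0.1, -0.6, -3.7]
opening: 0.527
time_s: 8.48
eef_pos: [0.4075, -0.0206, 0.0138]
eef_rot: [0.0, 0.052, 0.999, -0.0]
wrist_force: [-0.5, -0.9, -2.8]
opening: 0.529
time_s: 8.85
eef_pos: [0.4155, -0.0215, 0.0138]
eef_rot: [0.0, 0.052, 0.999, -0.0]
wrist_force: [-0.0, 0.5, -2.2]
opening: 0.529
[-0.02276365  0.08177141  0.00339334]
```

```bash
python3 -m pendant '[[[4,-0.42,0,0,30],[4,-0.42,0,0,30],[0,0,0,0,30]]]'
python3 -m pendant '[[[4,-0.42,0,0,30],[4,-0.42,0,0,30],[0,0,0,0,30]]]'
python3 -m pendant '[[[2,-0.21,0,0,30],[2,-0.21,0,0,30],[0,0,0,0,30]]]'
python3 -c "
from h import *
o=monitor.get_obs();print(o['torque'])"
```

```text
time_s: 9.22
eef_pos: [0.4234, -0.0222, 0.0137]
eef_rot: [0.0, 0.052, 0.999, -0.0]
wrist_force: [-0.9, -0.8, -2.1]
opening: 0.531
time_s: 9.6
eef_pos: [0.4315, -0.023, 0.0137]
eef_rot: [0.0, 0.052, 0.999, -0.0]
wrist_force: [0.6, -0.1, -2.9]
opening: 0.531
time_s: 9.98
eef_pos: [0.4352, -0.0234, 0.0137]
eef_rot: [0.0, 0.052, 0.999, 0.0]
wrist_force: [0.6, 1.1, -4.3]
opening: 0.532
[0.22407594 0.03465955 0.02251137]
```

```bash
python3 -m pendant '[[[1.5,-0.16,0,0,30],[0,0,0,0,30]]]'
python3 -m pendant '[[[1.5,-0.16,0,0,30],[0,0,0,0,30]]]'
python3 -m pendant '[[[1,-0.1,0,0,30],[0,0,0,0,30]]]'
```

```text
time_s: 10.22
eef_pos: [0.4365, -0.0235, 0.0137]
eef_rot: [-0.0, 0.052, 0.999, 0.0]
wrist_force: [-0.1, 1.3, -2.9]
opening: 0.525
time_s: 10.48
eef_pos: [0.438, -0.0237, 0.0136]
eef_rot: [-0.0, 0.052, 0.999, 0.0]
wrist_force: [-0.2, 2.5, -2.8]
opening: 0.528
time_s: 10.72
eef_pos: [0.4386, -0.0237, 0.0136]
eef_rot: [-0.0, 0.052, 0.999, 0.0]
wrist_force: [-2.0, 2.3, -1.8]
opening: 0.525
```

```bash
python3 -m pendant '[[[1,0.3,0,0,30],[0,0,0,0,30]]]'
python3 -m pendant '[[[1,0,0,0,30],[0,0,0,0,30]]]'
```

```text
time_s: 10.98
eef_pos: [0.4392, -0.0237, 0.0134]
eef_rot: [-0.001, 0.052, 0.999, -0.0]
wrist_force: [-6.1, -0.3, -0.3]
opening: 0.525
time_s: 11.22
eef_pos: [0.4396, -0.0236, 0.0133]
eef_rot: [-0.002, 0.052, 0.999, -0.0]
wrist_force: [-7.1, -1.7, 1.0]
opening: 0.527
```

The x force rose to 7 N at x = 0.4396, and the predicted flush position is 0.442, so the bar is on the buffers. I'll ease off to light contact, release, and rise straight up.

```bash
python3 -m pendant '[[[-1,0.3,0,0,30],[0,0,0,0,30]]]'
python3 -m pendant '[[[0,0,0,0,60],[0,0,0,0,85],[0,0,0,0,85],[0,0,0,0,85],[0,0,20,0,85],[0,0,40,0,85],[0,0,50,0,85],[0,0,50,0,85]]]'
python3 -m pendant '[[[-40,0,0,0,85],[0,0,0,0,85]]]'
python3 - <<'E'
from h import *
np.set_printoptions(precision=4,suppress=True)
c=imaging.camera("wrist"); save(c,"wrist4")
for t in ["bar_grip","bar_end","face","cam_axis","post"]:
    for d in spotter.tip_of("wrist",t)[:1]:
        w=world(c,d["at"]); print(t,round(d["confidence"],2),w,proj(c,w).round())
E
```

```text
time_s: 11.48
eef_pos: [0.4391, -0.0236, 0.0135]
eef_rot: [-0.001, 0.052, 0.999, -0.0]
wrist_force: [-5.5, -1.8, -1.0]
opening: 0.526
time_s: 12.48
eef_pos: [0.4398, -0.0231, 0.1752]
eef_rot: [-0.0, 0.052, 0.999, 0.0]
wrist_force: [1.2, -0.4, -1.1]
opening: 0.995
time_s: 12.72
eef_pos: [0.3985, -0.0229, 0.1738]
eef_rot: [0.0, 0.052, 0.999, -0.0]
wrist_force: [0.1, 0.3, 0.0]
opening: 0.993
bar_grip 0.96 [ 0.4567 -0.0261  0.0215] [326. 237.]
bar_end 0.57 [ 0.5277 -0.0354  0.0224] [324. 301.]
face 0.82 [ 0.5307 -0.0351  0.0232] [324. 304.]
cam_axis 0.89 [ 0.5755 -0.0353  0.027 ] [328. 342.]
```

View pics/wrist4.png

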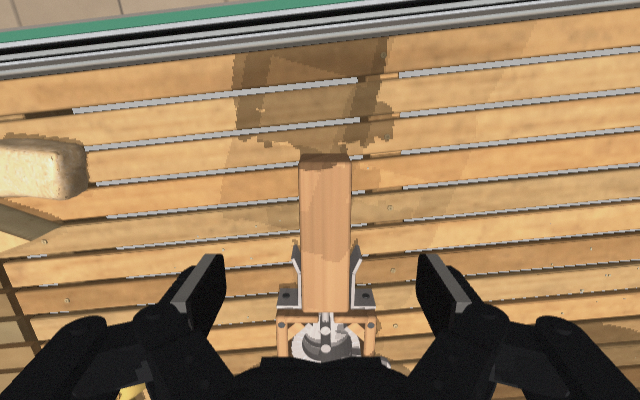

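The wrist view shows the bar straight between the cheeks (columns 298–352), its front end at row ~312 and the stud's head in the cam at (325,325). The axis from the bar's position, (0.5754, −0.038), agrees with the one from the screws. Next I'll grip the post.

```bash
python3 -m pendant '[[[49,9,0,0,85],[49,9,0,0,85],[49,9,0,0,85],[49.5,9,0,0,85],[0,0,-40,0,85],[0,0,-40,0,85],[0,0,-33,0,85],[0,0,0,0,85]]]'
python3 -m pendant '[[[0,0,0,0,40],[0,0,0,0,26],[0,0,0,0,22],[0,0,0,0,22]]]'
python3 - <<'E'
from h import *
np.set_printoptions(precision=4,suppress=True)
o=monitor.get_obs(); print(o["eef_pos"],o["opening"]*85.4,o["q"])
c=imaging.camera("side"); a=cv2.resize(c["img"][160:260,250:400,::-1],(720,480),interpolation=cv2.INTER_CUBIC)
c=imaging.camera("wrist"); cv2.imwrite("pics/c5.png",np.hstack([cv2.resize(a,(360,240)),cv2.resize(c["img"][:,:,::-1],(384,240))]))
for d in spotter.tip_of("wrist","post")[:1]: print(d["confidence"],world(c,d["at"]))
E
```

```text
time_s: 14.02
eef_pos: [0.594, 0.0133, 0.0569]
eef_rot: [-0.004, 0.052, 0.999, 0.0]
wrist_force: [0.9, -1.0, 0.1]
opening: 1.0
time_s: 14.52
eef_pos: [0.597, 0.0127, 0.0615]
eef_rot: [0.001, 0.052, 0.999, -0.0]
wrist_force: [0.1, 0.0, 0.3]
opening: 0.254
[0.597  0.0127 0.0615] 21.66649707155867 [-0.1773  0.429   1.6658 -0.      1.0455 -1.6441]
0.58 [0.5941 0.0151 0.0713]
```

View pics/c5.png

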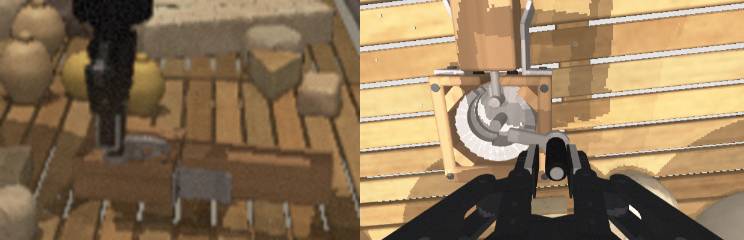

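The post (right panel, ~(556,165)) stands between the nearly closed pads, and the stud's head is inside the cam. I'll close on it and check the forces.

```bash
python3 -m pendant '[[[0,0,0,0,8],[0,0,0,0,8],[0,0,0,0,8]]]'
cat > f.py <<'E'
from h import *
from scipy.optimize import least_squares
o=monitor.get_obs(); A=np.array([0.5754,-0.038]); p=np.array(o["eef_pos"])[:2]-A
a=np.arctan2(p[1],p[0]); th=np.radians(84)-a; r=np.hypot(*p)
rad=p/r; tan=np.array([np.sin(a),-np.cos(a)]); F=np.array(o["wrist_force"])
print(f"t {o['time_s']:.2f} theta {th:.3f} r {1e3*r:.1f} Fdrive {-F[:2]@tan:.1f} Frad {F[:2]@rad:.1f} Fz {F[2]:.1f} open {o['opening']*85.4:.1f} z {o['eef_pos'][2]:.4f}")
Rr=.055
for k in (.1,.2,.4,.6):
    q=a-k; print(k, "mm from here:",((A+Rr*np.array([np.cos(q),np.sin(q)])-np.array(o["eef_pos"])[:2])*1e3).round(1))
E
python3 f.py
```

```text
time_s: 15.05
eef_pos: [0.5973, 0.0146, 0.0614]
eef_rot: [0.001, 0.052, 0.999, 0.001]
wrist_force: [0.5, 7.4, 1.9]
opening: 0.168
t 15.05 theta 0.290 r 56.9 Fdrive 2.3 Frad 7.0 Fz 1.9 open 14.3 z 0.0614
0.1 mm from here: [ 4.2 -4.2]
0.2 mm from here: [ 8.9 -7. ]
0.4 mm from here: [ 17.4 -14. ]
0.6 mm from here: [ 24.2 -22.6]
```

```bash
python3 -m pendant '[[[0,1.5,0,0,8],[0,0,0,0,8]]]'; python3 f.py|head -1; python3 -m pendant '[[[4.5,-3,0,0,8],[0,0,0,0,8]]]'; python3 f.py|head -1;  python3 -m pendant '[[[4.5,-4,0,0,8],[0,0,0,0,8]]]'; python3 f.py
```

```text
time_s: 15.3
eef_pos: [0.5973, 0.0147, 0.0613]
eef_rot: [0.001, 0.052, 0.999, 0.0]
wrist_force: [1.5, 4.2, 3.6]
opening: 0.168
t 15.30 theta 0.289 r 57.0 Fdrive 0.3 Frad 4.4 Fz 3.6 open 14.4 z 0.0613
time_s: 15.55
eef_pos: [0.6021, 0.0124, 0.0613]
eef_rot: [0.001, 0.052, 0.999, 0.001]
wrist_force: [4.1, 8.1, 3.5]
opening: 0.169
t 15.55 theta 0.383 r 57.0 Fdrive 0.2 Frad 9.0 Fz 3.5 open 14.5 z 0.0613
time_s: 15.8
eef_pos: [0.6074, 0.0092, 0.0614]
eef_rot: [0.002, 0.052, 0.999, 0.002]
wrist_force: [6.6, 11.7, 0.7]
opening: 0.166
t 15.80 theta 0.491 r 57.1 Fdrive 1.1 Frad 13.3 Fz 0.7 open 14.2 z 0.0614
0.1 mm from here: [ 3.2 -5. ]
0.2 mm from here: [ 7.3 -8.8]
0.4 mm from here: [ 14.1 -17.3]
0.6 mm from here: [ 19.1 -27.1]
```

```bash
sed -i 's/0.5754,-0.038\]/0.5763,-0.0362]/' f.py; python3 -m pendant '[[[6.7,0,0,0,8],[0,0,0,0,8]]]'; python3 f.py|head -1; python3 -m pendant '[[[5.5,-2.5,0,0,8],[0,0,0,0,8]]]'; python3 f.py
```

```text
time_s: 16.05
eef_pos: [0.6123, 0.0064, 0.0612]
eef_rot: [-0.0, 0.052, 0.999, -0.001]
wrist_force: [-2.2, -1.0, 6.8]
opening: 0.166
t 16.05 theta 0.596 r 55.7 Fdrive 1.0 Frad -2.2 Fz 6.8 open 14.2 z 0.0612
time_s: 16.3
eef_pos: [0.6168, 0.0026, 0.0612]
eef_rot: [-0.001, 0.052, 0.999, -0.002]
wrist_force: [-5.3, -4.8, 9.2]
opening: 0.167
t 16.30 theta 0.702 r 56.1 Fdrive 0.2 Frad -7.2 Fz 9.2 open 14.3 z 0.0612
0.1 mm from here: [ 2.8 -4.9]
0.2 mm from here: [ 6.  -9.4]
0.4 mm from here: [ 10.9 -19.2]
0.6 mm from here: [ 13.8 -29.8]
```

```bash
python3 - <<'E'
import numpy as np
from scipy.optimize import least_squares
P=np.array([[.5973,.0147],[.6021,.0124],[.6074,.0092],[.6123,.0064],[.6168,.0026]])
print(least_squares(lambda c:np.hypot(*(P-c).T)-.055,[.576,-.037]).x)
E
python3 -m pendant '[[[1.8,-6.2,1,0,8],[0,0,0,0,8]]]'; python3 f.py|head -1; python3 -m pendant '[[[3,-4.8,0.5,0,8],[0,0,0,0,8]]]'; python3 f.py
```

```text
[ 0.57877517 -0.03732513]
time_s: 16.55
eef_pos: [0.62, -0.0016, 0.0614]
eef_rot: [0.0, 0.052, 0.999, 0.0]
wrist_force: [3.4, 3.2, -1.1]
opening: 0.169
t 16.55 theta 0.796 r 55.7 Fdrive 0.4 Frad 4.6 Fz -1.1 open 14.4 z 0.0614
time_s: 16.8
eef_pos: [0.6231, -0.0058, 0.0615]
eef_rot: [0.001, 0.052, 0.999, 0.001]
wrist_force: [5.3, 4.3, -4.1]
opening: 0.165
t 16.80 theta 0.890 r 55.8 Fdrive 0.7 Frad 6.7 Fz -4.1 open 14.1 z 0.0615
0.1 mm from here: [ 2.1 -5.2]
0.2 mm from here: [  4.4 -10.2]
0.4 mm from here: [  7.4 -20.8]
0.6 mm from here: [  8.2 -31.7]
```

```bash
python3 -m pendant '[[[4.5,-3.6,-0.8,0,8],[0,0,0,0,8]]]'; python3 f.py|head -1; python3 -m pendant '[[[2.3,-5,0,0,8],[0,0,0,0,8]]]'; python3 f.py|head -1;python3 -m pendant '[[[1.8,-5.2,0,0,8],[0,0,0,0,8]]]'; python3 f.py
```

```text
time_s: 17.05
eef_pos: [0.6265, -0.0108, 0.0613]
eef_rot: [-0.001, 0.052, 0.999, -0.001]
wrist_force: [-3.5, -0.3, 3.3]
opening: 0.166
t 17.05 theta 0.997 r 56.2 Fdrive 1.4 Frad -3.3 Fz 3.3 open 14.2 z 0.0613
time_s: 17.3
eef_pos: [0.6288, -0.0158, 0.0612]
eef_rot: [-0.001, 0.052, 0.999, -0.0]
wrist_force: [-4.7, -1.8, 4.6]
opening: 0.167
t 17.30 theta 1.095 r 56.4 Fdrive 0.0 Frad -5.0 Fz 4.6 open 14.2 z 0.0612
time_s: 17.55
eef_pos: [0.6306, -0.0207, 0.0612]
eef_rot: [-0.001, 0.052, 0.999, -0.0]
wrist_force: [-4.7, -2.2, 4.3]
opening: 0.168
t 17.55 theta 1.187 r 56.5 Fdrive -0.8 Frad -5.2 Fz 4.3 open 14.3 z 0.0612
0.1 mm from here: [-0.2 -5.8]
0.2 mm from here: [  0.5 -11.2]
0.4 mm from here: [  0.3 -22.2]
0.6 mm from here: [ -2.1 -32.9]
```

```bash
python3 - <<'E'
import numpy as np
from scipy.optimize import least_squares
P=np.array([[.5973,.0147],[.6021,.0124],[.6074,.0092],[.6123,.0064],[.6168,.0026],[.62,-.0016],[.6231,-.0058],[.6265,-.0108],[.6288,-.0158],[.6306,-.0207]])
s=least_squares(lambda c:np.hypot(*(P-c).T)-.055,[.576,-.037]);print(s.x,(s.fun*1e3).round(2))
c=s.x.round(4); t=open("f.py").read().replace("0.5763,-0.0362",f"{c[0]},{c[1]}"); open("f.py","w").write(t)
E
python3 -m pendant '[[[-0.7,-5.5,-0.4,0,8],[0,0,0,0,8]]]'; python3 f.py|head -1; python3 -m pendant '[[[0.7,-5.5,0,0,8],[0,0,0,0,8]]]'; python3 f.py
```

```text
[ 0.57802935 -0.03692767] [ 0.11 -0.11 -0.32  0.24  0.37 -0.14 -0.23  0.06 -0.01  0.02]
time_s: 17.8
eef_pos: [0.6316, -0.0259, 0.0613]
eef_rot: [0.001, 0.052, 0.999, -0.0]
wrist_force: [2.8, 0.3, 0.6]
opening: 0.165
t 17.80 theta 1.264 r 54.7 Fdrive -0.3 Frad 2.8 Fz 0.6 open 14.1 z 0.0613
time_s: 18.05
eef_pos: [0.6324, -0.0315, 0.0614]
eef_rot: [0.001, 0.052, 0.999, -0.0]
wrist_force: [4.5, 1.3, 0.9]
opening: 0.166
t 18.05 theta 1.367 r 54.6 Fdrive 0.9 Frad 4.6 Fz 0.9 open 14.2 z 0.0614
0.1 mm from here: [ 0.6 -5.5]
0.2 mm from here: [  0.4 -10.9]
0.4 mm from here: [ -1.8 -21.7]
0.6 mm from here: [ -6.1 -31.8]
```

```bash
python3 -m pendant '[[[1.6,-5.4,0,0,8],[0,0,0,0,8]]]'; python3 f.py|head -1; python3 -m pendant '[[[-0.2,-4,0,0,8],[0,0,0,0,8]]]'; python3 f.py
python3 - <<'E'
from h import *
c=imaging.camera("wrist"); cv2.imwrite("pics/c6.png",cv2.resize(c["img"][100:300,130:450,::-1],(800,500),interpolation=cv2.INTER_CUBIC))
E
```

```text
time_s: 18.3
eef_pos: [0.6328, -0.037, 0.0613]
eef_rot: [-0.0, 0.052, 0.999, -0.0]
wrist_force: [1.2, 0.6, 4.3]
opening: 0.168
t 18.30 theta 1.467 r 54.8 Fdrive 0.6 Frad 1.2 Fz 4.3 open 14.3 z 0.0613
time_s: 18.55
eef_pos: [0.6326, -0.0409, 0.0613]
eef_rot: [0.0, 0.052, 0.999, -0.0]
wrist_force: [0.0, 1.8, 4.2]
opening: 0.166
t 18.55 theta 1.539 r 54.8 Fdrive 1.8 Frad -0.1 Fz 4.2 open 14.2 z 0.0613
0.1 mm from here: [-0.5 -5.5]
0.2 mm from here: [ -1.7 -10.8]
0.4 mm from here: [ -5.7 -21.1]
0.6 mm from here: [-11.6 -30.3]
```

View pics/c6.png

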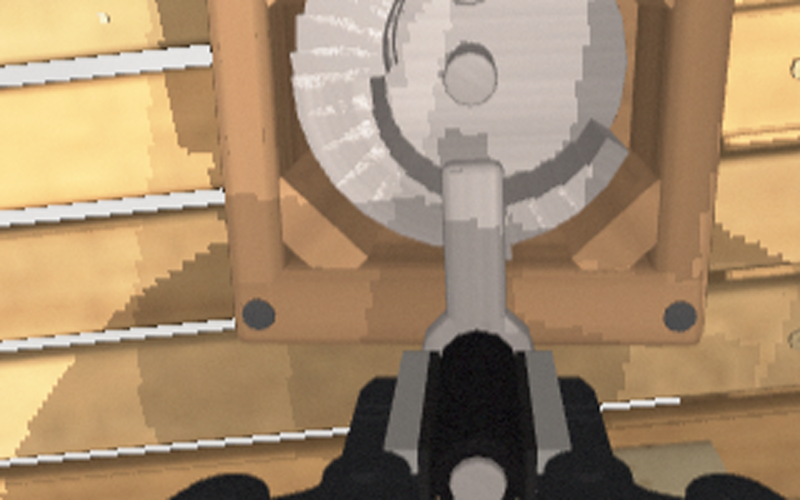

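The lever lies along the plinth's +x axis in this crop (column ~470), which matches 1.54 rad, and the pads hold the post. From here I'll take smaller steps and watch the drive force.

```bash
python3 - <<'E'
from h import *
np.set_printoptions(precision=4,suppress=True)
c=imaging.camera("wrist")
for t in ["bar_grip","bar_end","face"]:
    for d in spotter.tip_of("wrist",t)[:1]: print(t,d["confidence"],world(c,d["at"]))
E
python3 -m pendant '[[[-0.2,-3,-0.3,0,8],[0,0,0,0,8]]]'; python3 f.py|head -1;python3 -m pendant '[[[-0.4,-3,0,0,8],[0,0,0,0,8]]]'; python3 f.py|head -1;python3 -m pendant '[[[-0.5,-3,0,0,8],[0,0,0,0,8]]]'; python3 f.py
```

```text
bar_end 0.69 [ 0.529  -0.0337  0.0254]
face 0.67 [ 0.5314 -0.0367  0.0214]
time_s: 19.05
eef_pos: [0.6324, -0.0438, 0.0612]
eef_rot: [0.0, 0.052, 0.999, -0.0]
wrist_force: [0.5, 1.4, 6.7]
opening: 0.166
t 19.05 theta 1.593 r 54.8 Fdrive 1.5 Frad 0.4 Fz 6.7 open 14.2 z 0.0612
time_s: 19.3
eef_pos: [0.6319, -0.0468, 0.0612]
eef_rot: [0.0, 0.052, 0.999, -0.0]
wrist_force: [-0.0, 1.3, 6.3]
opening: 0.164
t 19.30 theta 1.648 r 54.8 Fdrive 1.3 Frad -0.3 Fz 6.3 open 14.0 z 0.0612
time_s: 19.55
eef_pos: [0.6313, -0.0496, 0.0612]
eef_rot: [-0.0, 0.052, 0.999, 0.0]
wrist_force: [-1.4, 1.8, 6.4]
opening: 0.168
t 19.55 theta 1.701 r 54.8 Fdrive 1.4 Frad -1.7 Fz 6.4 open 14.3 z 0.0612
0.1 mm from here: [-1.3 -5.3]
0.2 mm from here: [ -3.4 -10.4]
0.4 mm from here: [ -9.  -19.9]
0.6 mm from here: [-16.3 -28. ]
```

```bash
python3 -m pendant '[[[-0.9,-2.9,0.8,0,8],[0,0,0,0,8]]]'; python3 f.py|head -1;python3 -m pendant '[[[-1,-2.9,0,0,8],[0,0,0,0,8]]]'; python3 f.py|head -1;python3 -m pendant '[[[-1,-2.8,0,0,8],[0,0,0,0,8]]]'; python3 f.py
```

```text
time_s: 19.8
eef_pos: [0.6304, -0.0526, 0.0613]
eef_rot: [-0.0, 0.052, 0.999, -0.0]
wrist_force: [0.8, 0.8, 2.5]
opening: 0.166
t 19.80 theta 1.758 r 54.7 Fdrive 1.0 Frad 0.5 Fz 2.5 open 14.1 z 0.0613
time_s: 20.05
eef_pos: [0.6294, -0.0556, 0.0613]
eef_rot: [-0.0, 0.052, 0.999, -0.0]
wrist_force: [1.6, 1.1, 2.4]
opening: 0.171
t 20.05 theta 1.815 r 54.7 Fdrive 1.6 Frad 1.1 Fz 2.4 open 14.6 z 0.0613
time_s: 20.3
eef_pos: [0.6283, -0.0582, 0.0613]
eef_rot: [-0.0, 0.052, 0.999, -0.0]
wrist_force: [1.6, 1.1, 1.8]
opening: 0.166
t 20.30 theta 1.867 r 54.6 Fdrive 1.6 Frad 1.0 Fz 1.8 open 14.1 z 0.0613
0.1 mm from here: [-2.1 -5.1]
0.2 mm from here: [-4.9 -9.8]
0.4 mm from here: [-12.  -18.2]
0.6 mm from here: [-20.6 -25. ]
```

```bash
python3 -m pendant '[[[-1.2,-2.8,0,0,8],[0,0,0,0,8]]]'; python3 f.py|head -1;python3 -m pendant '[[[-1.3,-2.7,0,0,8],[0,0,0,0,8]]]'; python3 f.py|head -1;python3 -m pendant '[[[-1.5,-2.6,0,0,8],[0,0,0,0,8]]]'; python3 f.py|head -2
```

```text
time_s: 20.55
eef_pos: [0.627, -0.061, 0.0614]
eef_rot: [-0.0, 0.052, 0.999, -0.0]
wrist_force: [0.7, 2.5, 1.2]
opening: 0.167
t 20.55 theta 1.923 r 54.6 Fdrive 2.6 Frad -0.5 Fz 1.2 open 14.3 z 0.0614
time_s: 20.8
eef_pos: [0.6256, -0.0637, 0.0613]
eef_rot: [-0.0, 0.052, 0.999, -0.0]
wrist_force: [0.3, 2.7, 1.8]
opening: 0.165
t 20.80 theta 1.979 r 54.7 Fdrive 2.5 Frad -1.0 Fz 1.8 open 14.1 z 0.0613
time_s: 21.05
eef_pos: [0.6241, -0.0662, 0.0613]
eef_rot: [-0.0, 0.052, 0.999, 0.0]
wrist_force: [-0.5, 2.9, 1.4]
opening: 0.169
t 21.05 theta 2.033 r 54.6 Fdrive 2.1 Frad -2.0 Fz 1.4 open 14.4 z 0.0613
0.1 mm from here: [-2.9 -4.7]
```

```bash
python3 -m pendant '[[[-1,-1.7,0,0,8],[0,0,0,0,8]]]'; python3 f.py|head -1;python3 -m pendant '[[[-1.1,-1.7,0,0,8],[0,0,0,0,8]]]'; python3 f.py|head -1;python3 -m pendant '[[[-1.2,-1.6,0,0,8],[0,0,0,0,8]]]'; python3 f.py|head -2
```

```text
time_s: 21.3
eef_pos: [0.6232, -0.0677, 0.0613]
eef_rot: [-0.0, 0.052, 0.999, 0.0]
wrist_force: [-0.3, 3.9, 1.7]
opening: 0.165
t 21.30 theta 2.065 r 54.7 Fdrive 3.1 Frad -2.4 Fz 1.7 open 14.1 z 0.0613
time_s: 21.55
eef_pos: [0.6221, -0.0694, 0.0613]
eef_rot: [-0.0, 0.052, 0.999, 0.0]
wrist_force: [0.1, 5.9, 1.2]
opening: 0.167
t 21.55 theta 2.101 r 54.7 Fdrive 4.8 Frad -3.4 Fz 1.2 open 14.2 z 0.0613
time_s: 21.8
eef_pos: [0.6209, -0.0709, 0.0613]
eef_rot: [-0.0, 0.052, 0.999, 0.0]
wrist_force: [-0.2, 4.8, 2.1]
opening: 0.166
t 21.80 theta 2.137 r 54.7 Fdrive 3.7 Frad -3.2 Fz 2.1 open 14.2 z 0.0613
0.1 mm from here: [-3.4 -4.3]
```

```bash
python3 -m pendant '[[[-0.7,-0.7,0,0,8],[0,0,0,0,8]]]'>/dev/null; python3 f.py|head -1;python3 -m pendant '[[[0,0,0,0,8]]]'>/dev/null; python3 f.py|head -1;python3 -m pendant '[[[-0.7,-0.7,0,0,8],[0,0,0,0,8]]]'>/dev/null; python3 f.py|head -1;python3 -m pendant '[[[0,0,0,0,8]]]' >/dev/null; python3 f.py|head -1; python3 -m pendant '[[[0,0,0,0,8]]]' >/dev/null; python3 f.py|head -1
```

```text
t 22.05 theta 2.153 r 54.7 Fdrive 4.4 Frad -3.1 Fz 1.8 open 14.2 z 0.0613
t 22.18 theta 2.153 r 54.7 Fdrive 3.6 Frad -3.8 Fz 1.6 open 14.5 z 0.0613
t 22.43 theta 2.171 r 54.7 Fdrive 3.7 Frad -3.1 Fz 1.1 open 14.0 z 0.0613
t 22.55 theta 2.171 r 54.7 Fdrive 4.3 Frad -3.3 Fz -0.1 open 14.3 z 0.0613
t 22.68 theta 2.171 r 54.7 Fdrive 3.8 Frad -2.4 Fz 0.1 open 14.4 z 0.0613
```

```bash
python3 -m pendant '[[[-0.8,-0.7,0,0,8],[0,0,0,0,8]]]'>/dev/null; python3 f.py|head -1;python3 -m pendant '[[[0,0,0,0,8]]]'>/dev/null; python3 f.py|head -1;python3 -m pendant '[[[-0.8,-0.7,0,0,8],[0,0,0,0,8]]]'>/dev/null; python3 f.py|head -1;python3 -m pendant '[[[0,0,0,0,8]]]' >/dev/null; python3 f.py|head -1; python3 -m pendant '[[[0,0,0,0,8]]]' >/dev/null; python3 f.py|head -1
```

```text
t 22.93 theta 2.191 r 54.7 Fdrive 4.7 Frad -1.8 Fz -0.1 open 14.3 z 0.0613
t 23.05 theta 2.191 r 54.7 Fdrive 5.4 Frad -3.1 Fz 0.4 open 14.2 z 0.0613
t 23.30 theta 2.211 r 54.7 Fdrive 4.4 Frad -2.6 Fz -0.7 open 14.3 z 0.0614
t 23.43 theta 2.211 r 54.7 Fdrive 3.7 Frad -2.4 Fz -1.2 open 13.8 z 0.0614
t 23.55 theta 2.211 r 54.7 Fdrive 4.3 Frad -1.5 Fz -1.4 open 14.4 z 0.0614
```

```bash
python3 -m pendant '[[[-0.8,-0.7,0,0,8],[0,0,0,0,8]]]'>/dev/null; python3 f.py|head -1;python3 -m pendant '[[[0,0,0,0,8]]]'>/dev/null; python3 f.py|head -1;python3 -m pendant '[[[-0.8,-0.7,0,0,8],[0,0,0,0,8]]]'>/dev/null; python3 f.py|head -1;python3 -m pendant '[[[0,0,0,0,8]]]' >/dev/null; python3 f.py|head -1; python3 -m pendant '[[[0,0,0,0,8]]]' >/dev/null; python3 f.py|head -1
```

```text
t 23.80 theta 2.229 r 54.7 Fdrive 4.5 Frad -2.7 Fz -1.4 open 14.4 z 0.0614
t 23.93 theta 2.229 r 54.6 Fdrive 3.8 Frad -2.1 Fz -2.5 open 14.5 z 0.0614
t 24.18 theta 2.247 r 54.6 Fdrive 3.9 Frad -1.4 Fz -2.3 open 14.5 z 0.0614
t 24.30 theta 2.247 r 54.6 Fdrive 5.2 Frad -1.7 Fz -2.1 open 14.5 z 0.0614
t 24.43 theta 2.247 r 54.6 Fdrive 4.9 Frad -1.8 Fz -1.9 open 14.3 z 0.0614
```

```bash
python3 -m pendant '[[[-0.8,-0.6,-0.3,0,8],[0,0,0,0,8]]]'>/dev/null; python3 f.py|head -1;python3 -m pendant '[[[0,0,0,0,8]]]'>/dev/null; python3 f.py|head -1;python3 -m pendant '[[[-0.8,-0.7,0,0,8],[0,0,0,0,8]]]'>/dev/null; python3 f.py|head -1;python3 -m pendant '[[[0,0,0,0,8]]]' >/dev/null; python3 f.py|head -1; python3 -m pendant '[[[0,0,0,0,8]]]' >/dev/null; python3 f.py|head -1
```

```text
t 24.68 theta 2.261 r 54.6 Fdrive 5.7 Frad -1.5 Fz -2.4 open 14.0 z 0.0614
t 24.80 theta 2.260 r 54.6 Fdrive 6.0 Frad -2.1 Fz -0.8 open 14.7 z 0.0614
t 25.05 theta 2.280 r 54.6 Fdrive 5.2 Frad -1.2 Fz -1.0 open 14.3 z 0.0614
t 25.18 theta 2.279 r 54.6 Fdrive 6.0 Frad -2.0 Fz -2.1 open 13.9 z 0.0614
t 25.30 theta 2.280 r 54.6 Fdrive 6.1 Frad -2.1 Fz -1.9 open 14.5 z 0.0614
```

```bash
python3 - <<'E'
from h import *
np.set_printoptions(precision=4,suppress=True)
for cam in ("side","top","wrist"):
    c=imaging.camera(cam)
    for t in ["bar_grip","bar_end","face"]:
        for d in spotter.tip_of(cam,t)[:1]: print(cam,t,round(d["confidence"],2),world(c,d["at"]))
E
python3 f.py|head -1
```

```text
side face 0.64 [ 0.5288 -0.0328  0.0231]
wrist bar_end 0.62 [ 0.5317 -0.0335  0.0235]
wrist face 0.9 [ 0.534  -0.0383  0.0216]
t 25.90 theta 2.280 r 54.6 Fdrive 4.9 Frad -1.9 Fz -2.2 open 14.7 z 0.0614
```

```bash
python3 -m pendant '[[[-0.8,-0.6,0,0,8],[0,0,0,0,8]]]'>/dev/null; python3 f.py|head -1;python3 -m pendant '[[[0,0,0,0,8]]]'>/dev/null; python3 f.py|head -1;python3 -m pendant '[[[0,0,0,0,8]]]' >/dev/null; python3 f.py|head -1; python3 -m pendant '[[[0,0,0,0,8]]]' >/dev/null; python3 f.py|head -1
```

```text
t 26.15 theta 2.297 r 54.6 Fdrive 4.9 Frad -2.6 Fz -2.9 open 14.7 z 0.0614
t 26.27 theta 2.298 r 54.6 Fdrive 5.0 Frad -2.0 Fz -1.0 open 14.2 z 0.0614
t 26.40 theta 2.298 r 54.6 Fdrive 6.5 Frad -2.0 Fz -1.7 open 14.4 z 0.0614
t 26.52 theta 2.297 r 54.6 Fdrive 6.4 Frad -0.9 Fz -0.9 open 14.2 z 0.0614
```

```bash
python3 -m pendant '[[[-0.8,-0.6,0,0,8],[0,0,0,0,8]]]'>/dev/null; python3 f.py|head -1;python3 -m pendant '[[[0,0,0,0,8]]]'>/dev/null; python3 f.py|head -1;python3 -m pendant '[[[0,0,0,0,8]]]' >/dev/null; python3 f.py|head -1; python3 -m pendant '[[[0,0,0,0,8]]]' >/dev/null; python3 f.py|head -1
```

```text
t 26.77 theta 2.315 r 54.6 Fdrive 5.7 Frad -1.3 Fz -1.7 open 13.9 z 0.0614
t 26.90 theta 2.315 r 54.6 Fdrive 5.3 Frad -1.2 Fz -2.0 open 13.8 z 0.0614
t 27.02 theta 2.316 r 54.6 Fdrive 6.0 Frad -0.9 Fz -2.0 open 14.1 z 0.0614
t 27.15 theta 2.316 r 54.6 Fdrive 5.8 Frad -0.7 Fz -2.0 open 14.0 z 0.0614
```

```bash
python3 -m pendant '[[[-0.8,-0.6,0,0,8],[0,0,0,0,8]]]'>/dev/null; python3 f.py|head -1;python3 -m pendant '[[[0,0,0,0,8]]]'>/dev/null; python3 f.py|head -1;python3 -m pendant '[[[0,0,0,0,8]]]' >/dev/null; python3 f.py|head -1; python3 -m pendant '[[[0,0,0,0,8]]]' >/dev/null; python3 f.py|head -1
```

```text
t 27.40 theta 2.332 r 54.6 Fdrive 6.8 Frad -1.1 Fz -2.3 open 14.3 z 0.0614
t 27.52 theta 2.332 r 54.6 Fdrive 5.6 Frad -1.0 Fz -2.3 open 14.3 z 0.0614
t 27.65 theta 2.332 r 54.6 Fdrive 5.9 Frad -0.9 Fz -3.0 open 14.5 z 0.0614
t 27.77 theta 2.332 r 54.6 Fdrive 5.9 Frad -1.2 Fz -2.6 open 14.4 z 0.0614
```

Run:
```python
from h import *
c=imaging.camera("wrist"); save(c,"wrist7"); cv2.imwrite("pics/c7.png",cv2.resize(c["img"][0:260,180:560,::-1],(800,547),interpolation=cv2.INTER_CUBIC))
np.set_printoptions(precision=4,suppress=True)
for d in spotter.tip_of("wrist","post")[:1]: print(d["confidence"],world(c,d["at"]))
print(monitor.get_obs()["eef_pos"], proj(c,[.578,-.0369,.05]), monitor.get_obs()["torque"])
```

```text
0.97 [ 0.6127 -0.0798  0.0732]
[ 0.6134 -0.0785  0.0614] [403.4235 173.7759] [ 0.7802 -0.6095 -0.0379]
```

View pics/c7.png

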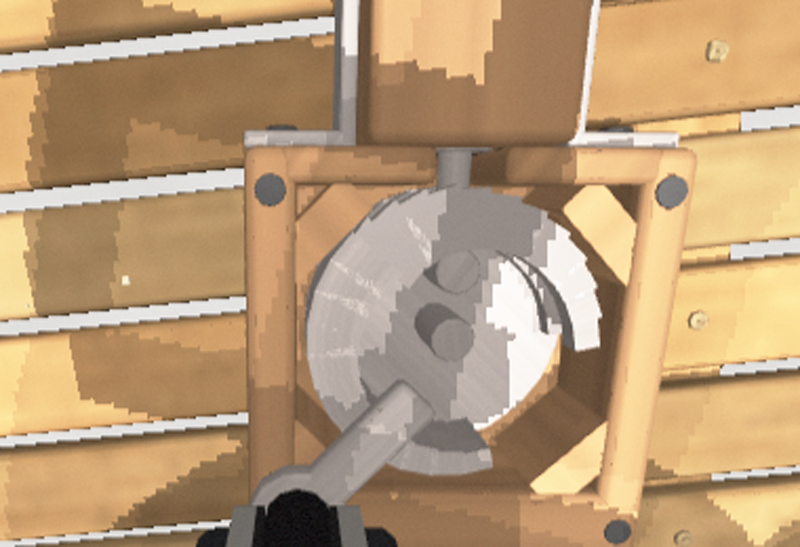

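The picture shows the lever at about 2.33 rad, the stud's head drawn into the cam and no gap between the bar's end and the plinth. The standing push is about 6 N, so I'll take another millimetre or two to reach mid-window.

```bash
python3 -m pendant '[[[-0.8,-0.6,0.2,0,8],[0,0,0,0,8]]]'>/dev/null; python3 f.py|head -1;python3 -m pendant '[[[0,0,0,0,8]]]'>/dev/null; python3 f.py|head -1;python3 -m pendant '[[[0,0,0,0,8]]]' >/dev/null; python3 f.py|head -1; python3 -m pendant '[[[0,0,0,0,8]]]' >/dev/null; python3 f.py|head -1; python3 -m pendant '[[[0,0,0,0,8]]]' >/dev/null; python3 f.py|head -1
```

```text
t 28.12 theta 2.350 r 54.6 Fdrive 6.1 Frad -0.0 Fz -3.9 open 14.4 z 0.0615
t 28.25 theta 2.350 r 54.6 Fdrive 6.6 Frad -0.1 Fz -3.5 open 14.4 z 0.0614
t 28.38 theta 2.350 r 54.6 Fdrive 6.5 Frad -1.4 Fz -3.8 open 14.2 z 0.0614
t 28.50 theta 2.350 r 54.6 Fdrive 6.6 Frad -1.1 Fz -3.3 open 14.6 z 0.0614
t 28.62 theta 2.350 r 54.5 Fdrive 6.2 Frad -1.6 Fz -4.7 open 14.4 z 0.0614
```

```bash
python3 -m pendant '[[[-0.9,-0.6,-0.4,0,8],[0,0,0,0,8]]]'>/dev/null; python3 f.py|head -1;python3 -m pendant '[[[0,0,0,0,8]]]'>/dev/null; python3 f.py|head -1;python3 -m pendant '[[[0,0,0,0,8]]]' >/dev/null; python3 f.py|head -1; python3 -m pendant '[[[0,0,0,0,8]]]' >/dev/null; python3 f.py|head -1; python3 -m pendant '[[[0,0,0,0,8]]]' >/dev/null; python3 f.py|head -1
```

```text
t 28.88 theta 2.363 r 54.6 Fdrive 6.2 Frad -1.1 Fz -2.2 open 14.3 z 0.0614
t 29.00 theta 2.363 r 54.6 Fdrive 6.9 Frad -1.4 Fz -1.5 open 14.2 z 0.0614
t 29.12 theta 2.363 r 54.6 Fdrive 7.9 Frad -1.7 Fz -2.3 open 14.4 z 0.0614
t 29.25 theta 2.363 r 54.6 Fdrive 8.0 Frad -1.6 Fz -2.8 open 14.2 z 0.0614
t 29.38 theta 2.363 r 54.6 Fdrive 7.0 Frad -0.8 Fz -2.3 open 13.9 z 0.0614
```

The standing push averages 7.2 N, the middle of the window, so I'm stopping there. I'll release and rise clear.

```bash
python3 -m pendant '[[[0,0,0,0,30],[0,0,0,0,50],[0,0,0,0,50],[0,0,10,0,50],[0,0,40,0,50],[0,0,50,0,50],[0,0,50,0,50],[0,0,0,0,50]]]'
python3 -m pendant '[[[-50,0,10,0,50],[-50,0,0,0,50],[-40,0,0,0,50],[0,0,0,0,50],[0,0,0,0,50]]]'
python3 - <<'E'
from h import *
np.set_printoptions(precision=4,suppress=True)
for cam in ("side","top","wrist"):
    c=imaging.camera(cam); save(c,cam+"8")
    for t in ["bar_grip","bar_end","face","post","scamorza_2","truffle_slice","caciotta_ball","caciotta_small","wedge_white","smoked_brick"]:
        for d in spotter.tip_of(cam,t)[:1]: 
            if d["confidence"]>.5: print(cam,t,round(d["confidence"],2),world(c,d["at"]))
    if cam=="top": a=cv2.resize(c["img"][130:230,220:420,::-1],(400,200),interpolation=cv2.INTER_CUBIC)
w=c["img"][:,:,::-1]
s=cv2.imread("pics/side8.png")[170:290,230:410]
cv2.imwrite("pics/c8.png",np.vstack([np.hstack([a,cv2.resize(s,(300,200))]),cv2.resize(w[100:400,90:550],(700,390))[:390]]))
o=monitor.get_obs(); print(o["time_s"],o["wrist_force"])
E
```

```text
time_s: 30.38
eef_pos: [0.614, -0.0807, 0.2176]
eef_rot: [0.005, 0.052, 0.999, -0.002]
wrist_force: [0.4, -0.6, 0.1]
opening: 0.582
time_s: 31.0
eef_pos: [0.4714, -0.0799, 0.2212]
eef_rot: [0.0, 0.052, 0.999, -0.0]
wrist_force: [-0.8, 0.6, 0.3]
opening: 0.587
side bar_grip 0.94 [ 0.4543 -0.0198  0.0203]
side bar_end 0.59 [ 0.5299 -0.0322  0.0232]
side face 0.66 [ 0.5307 -0.0327  0.0248]
side post 0.89 [ 0.6132 -0.0817  0.0724]
side scamorza_2 0.62 [ 0.5805 -0.2512 -0.0007]
side caciotta_ball 0.71 [ 0.6598 -0.2981 -0.0053]
side caciotta_small 0.86 [ 0.6993  0.109  -0.0038]
side wedge_white 0.55 [ 0.431  -0.3551 -0.0019]
side smoked_brick 0.56 [ 0.3625 -0.2975 -0.0006]
top bar_grip 0.58 [ 0.4588 -0.0218  0.0231]
top bar_end 0.7 [ 0.5346 -0.0321  0.0213]
top scamorza_2 0.85 [ 0.5872 -0.2516  0.0015]
top truffle_slice 0.92 [ 0.7182 -0.0187 -0.0008]
top caciotta_ball 0.69 [ 0.6614 -0.2989 -0.0007]
top caciotta_small 0.72 [0.7016 0.1095 0.0033]
top wedge_white 0.8 [ 0.4314 -0.3542  0.0022]
top smoked_brick 0.58 [ 0.3634 -0.2958 -0.001 ]
wrist bar_grip 0.71 [ 0.4597 -0.0281  0.0214]
wrist bar_end 0.68 [ 0.5307 -0.0336  0.0224]
wrist face 0.58 [ 0.5322 -0.0353  0.0232]
wrist post 0.9 [ 0.6138 -0.08    0.0747]
wrist scamorza_2 0.88 [ 0.5845 -0.2513  0.0024]
wrist truffle_slice 0.93 [ 0.7157 -0.0242 -0.0014]
wrist wedge_white 0.71 [ 0.4295 -0.3576 -0.    ]
wrist smoked_brick 0.65 [ 0.3611 -0.2987  0.0038]
32.65 [0.3663 0.3876 0.1441]
```

View pics/c8.png

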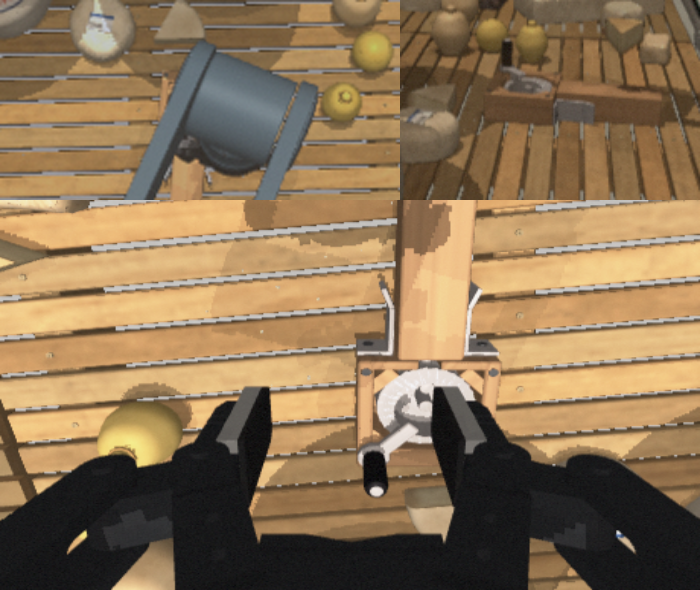

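The final view shows the bar flush between the cheeks, the lever still where I left it and the gripper clear. The cheeses are where they were, so I'm handing in.

```bash
python3 -c "
from h import *
print(order.hand_in())"
```

```text
the job is handed in; nothing more can be done
None
```

I slid the bar, stud first, straight between the cheeks until the force on the buffers rose to about 7 N. I then released it, gripped the post and led the lever clockwise to about 2.36 rad. I stopped at an average standing push of 7.2 N (single readings 6.2 to 8.0 N), let go and handed in at about 33 s.

**Last checks:**
- **Bar:** the pictures show no gap between the bar and the plinth. The networks put the bar's end within about 2 mm of the face, inside their own error, so they cannot confirm flush on their own.
- **Lever:** it stayed at about 2.35 rad after release, and the robot was touching nothing.
- **Cheeses:** all six were found again within their measurement error of where they started.

**Weak points:**
- **Firmness:** the push rose more slowly than the "steep climb" described, from about 4 N at 2.17 rad to 7 N at 2.36 rad. I judged firmness from averaged force readings with about 0.7 N of noise.
- **First position estimate:** my first estimate of the cam axis was about 3 mm off. I refitted it from the post's path, and until then sideways forces on the post reached about 13 N.

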